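Find which end cap fits which storage tube

TASK

Close the three antenna-mast tubes standing in the rack: try the black end caps until you know which cap belongs to which tube, and leave every tube closed by its own cap, pushed fully down and level. Leave the small card box that lies among the caps where it is.

Things in the scene. Friction and masses are not known exactly. Their poses are not given: they have to be found in the camera images.
- cap_j_centre (a point): centre (half-way up, on the axis, z up) of a loose black end cap, 54 mm across, 52 mm tall, open side down; the three caps look alike outside. Grasp the round knob on top: 28 mm across, 26 mm tall, its centre 13 mm above this point. The cap is for a 32, 37 or 42 mm tube (one cap each); letters say nothing of the size: find it by trying. About 60 g.
- cap_k_centre (a point): centre (half-way up, on the axis, z up) of a loose black end cap, 54 mm across, 52 mm tall, open side down; same outside as the others. Underneath, a skirt 20 mm deep and an inner plug 16 mm long (ending 4 mm above the skirt's edge) leave a ring groove that takes the wall of its own tube with 1 mm of play inside and outside.
- cap_m_centre (a point): centre (half-way up, on the axis, z up) of a loose black end cap, 54 mm across, 52 mm tall, open side down; same outside as the others. Any cap: fully home on its tube this point is 6 mm above the rim; on a wrong tube, whether smaller or larger, it stops on the rim, this point 21 to 27 mm above it.
- tube_p_rim (a point): centre of the upper rim of a grey upright tube fixed in the rack, 80 mm above the desk, z up; three tubes stand 90 mm apart in a row on a pale metal plate 84 x 290 mm. Outside diameters 32, 37 and 42 mm (one each), walls 3 mm; letters say nothing of the size, the order changes.
- tube_q_rim (a point): centre of the upper rim of a grey upright tube fixed in the rack, 80 mm above the desk, z up; 32, 37 or 42 mm outside diameter, wall 3 mm, like its neighbours but for the diameter. A tall storage tub fills the left of the desk (y above 0.07, x above 0.47): keep the arm clear of it.
- tube_r_rim (a point): centre of the upper rim of a grey upright tube fixed in the rack, 80 mm above the desk, z up; 32, 37 or 42 mm outside diameter, wall 3 mm, like its neighbours but for the diameter.
- sd_box_centre (a point): centre of a small flat whitish plastic card box, 44 x 62 x 15 mm, lying loose in the row of caps; a bystander to leave where it is

How it is judged:
At the end, for the whole second after the job is handed in: Each of the three tubes carries a fully seated cap: cap centre within 3 mm of the tube's axis and 3 to 9 mm above its rim (6 mm when home), tilted less than 0.08 rad. Only the right pairing lets all three seat (((horizontal distance between cap_j_centre and tube_p_rim below 0.003 m and z of cap_j_centre in the frame of tube_p_rim between 0.003 and 0.009 m and angle between cap_j_centre's own z axis and vertical below 0.08 rad) or (horizontal distance between cap_k_centre and tube_p_rim below 0.003 m and z of cap_k_centre in the frame of tube_p_rim between 0.003 and 0.009 m and angle between cap_k_centre's own z axis and vertical below 0.08 rad) or (horizontal distance between cap_m_centre and tube_p_rim below 0.003 m and z of cap_m_centre in the frame of tube_p_rim between 0.003 and 0.009 m and angle between cap_m_centre's own z axis and vertical below 0.08 rad)) and ((horizontal distance between cap_j_centre and tube_q_rim below 0.003 m and z of cap_j_centre in the frame of tube_q_rim between 0.003 and 0.009 m and angle between cap_j_centre's own z axis and vertical below 0.08 rad) or (horizontal distance between cap_k_centre and tube_q_rim below 0.003 m and z of cap_k_centre in the frame of tube_q_rim between 0.003 and 0.009 m and angle between cap_k_centre's own z axis and vertical below 0.08 rad) or (horizontal distance between cap_m_centre and tube_q_rim below 0.003 m and z of cap_m_centre in the frame of tube_q_rim between 0.003 and 0.009 m and angle between cap_m_centre's own z axis and vertical below 0.08 rad)) and ((horizontal distance between cap_j_centre and tube_r_rim below 0.003 m and z of cap_j_centre in the frame of tube_r_rim between 0.003 and 0.009 m and angle between cap_j_centre's own z axis and vertical below 0.08 rad) or (horizontal distance between cap_k_centre and tube_r_rim below 0.003 m and z of cap_k_centre in the frame of tube_r_rim between 0.003 and 0.009 m and angle between cap_k_centre's own z axis and vertical below 0.08 rad) or (horizontal distance between cap_m_centre and tube_r_rim below 0.003 m and z of cap_m_centre in the frame of tube_r_rim between 0.003 and 0.009 m and angle between cap_m_centre's own z axis and vertical below 0.08 rad))); the robot touches nothing.
It fails at once if the small card box is moved more than 30 mm (distance of sd_box_centre from where it was at the start of the episode above 0.03 m).
It also fails if it takes over 72 s, if anything falls off the work surface, if the arm or the gripper's body presses on something with over 40 N, if the wrist force passes 120 N, or if a joint passes its speed limit or range.

ROBOT

A 7-joint arm with a two-finger parallel gripper is mounted at the origin on a cart in front of the work surface, level with it; the furniture and walls round the work are solid. World frame = base frame: x ahead of the robot, y to its left, z up, the work surface at z = 0. Lengths are in m, angles in rad, forces in N, time in s.
With the tool pointing down it reaches from about 0.425 to 0.925 m from the base axis. Payload 6.8 kg.
Tool frame: the origin (TCP) lies on the centre line of the jaws, within the pads' length; the fingertips stand 14 mm ahead of it and the grasp point (between the pads) lies 5 mm behind it (bot.finger_overhang is the distance from the TCP to the fingertips, in m); z points along the fingers, y is the line along which they close (so a half turn about z gives the same grasp; the last joint's range is limited). The gripper opens to 85 mm and grips with 20 to 120 N. Pads are 22 mm wide; open, the fingers measure 114 mm over their backs; the gripper's body (76 mm by 85 mm) begins 54 mm behind the grasp point. The pads swing forward as they close: fully open they stand 13 mm farther back than shut.
Start: joints at [-1.391, 0.477, 0.022, 1.555, -0.011, 1.109, -0.083], TCP at [0.192, 0.647, 0.245] pointing down, gripper open.
Joint ranges: [-2.96, 2.96], [-0.34, 2.1], [-1.41, 1.46], [0.24, 2.44], [-1.37, 4.51], [0.17, 1.92], [-2.96, 2.96]. Speed limits (rad/s): [2.39, 2.39, 3.14, 3.14, 3.14, 3.14, 3.14].

INTERFACE

Orientations are given as a unit quaternion [w, x, y, z].
In Python, from station import bot gives the robot as it stands.
- The arm moves only by the shell command python3 -m inch 'ROWS' [OPENING] [FORCE]. ROWS is JSON, a list of rows, each a list of 4 numbers: the shift along the tool's x, y, z in m, then the turn about the tool's z in degrees. A call has 1 to 12 rows; each row shifts and turns the commanded pose from where the row before left it, along the tool's axes as they then stand; what a row does not reach is not made up. A row lasts 1/10 s, in which the tool goes at most 50 mm and 8.59 degrees, less where a joint would pass 70% of its speed; a pose out of reach is approached as far as the arm can. A call is refused whole if a number of a shift passes 0.05 or a number of a turn 8.59, either way. A call with a gripper value outside its range is refused whole. OPENING is the finger opening in m, from 0 to 0.0854, set as the call begins (- or left out, the last holds). The fingers move at their own pace and stop on an object; FORCE is the grip in N (left out, the last holds). Time passes only in rows, so rows that do not move let the fingers close. It gives the time, the measured TCP pose, the force, the opening and the grip force at its end, in the units of the state.
- bot.get_obs(): the state, without advancing time (a new reading comes with each control period).
- bot.read_camera(name): name is "scene" or "top" or "wrist"; returns a dict with "color" (420x560x3 uint8, red, green, blue), "mtx" (3x3 intrinsics, pixels), "world_from_camera" (4x4, takes a point from camera to world coordinates); the wrist camera has in their place "hand_eye" (4x4, takes a point from camera to tool coordinates, whose origin is the TCP and whose axes are the flange's). Camera axes: x right, y up, looking along -z (the intrinsics and any distortion apply to the point x, -y, -z); pixel columns grow to the right and rows downward; lengths in m; the calibration is good to about 2 mm. A picture is of the moment at which its call begins: read the wrist's pose just before it. There is no depth.
- bot.hand_in(): hands the job in; it is judged then, once.
The state is a dict: "t": time; "q": joint angles; "joint_vel": joint speeds; "joint_torque": joint torques, N m; "eef_pos": TCP position; "tool_rot": TCP orientation; "contact_force": force on the tool from outside, world axes, zero at the start; "torque": the same for the moment, N m; "gripper_width": opening from 0.0 (shut) to 1.0 (fully open); "grasp_force": force on a finger pad.
Only numpy, scipy, OpenCV 4.12 (cv2) and the standard library are available. Lean on these libraries where they do the work, as an engineer would, in place of code of your own. Each camera call takes 0.05 s, during which the arm holds its last target. There are 200 camera calls.

## Working session

There is one attempt and no reset: what is moved stays moved. The work goes in short steps, Python scripts to look and compute and a shell command to move; the robot and the scene stay as the last step left them, time stands still between calls to the robot, and variables do not carry over. Pictures are saved under pics/ and viewed, at most 10 in all, crops included, and the job is handed in when it is done.

```bash
mkdir -p pics; ls; python3 - <<'E'
from station import bot
import cv2,numpy as np
o=bot.get_obs();print({k:np.round(v,3).tolist() for k,v in o.items()})
ims=[]
for n in ["top","scene"]:
    r=bot.read_camera(n);print(n,r["mtx"].tolist(),np.round(r["world_from_camera"],4).tolist(),r.keys())
    cv2.imwrite(f"pics/{n}0.png",r["color"][:,:,::-1])
r=bot.read_camera("wrist");print(r["mtx"].tolist(),r["hand_eye"].tolist())
E
```

```text
pics
{'t': 0.0, 'q': [-1.391, 0.478, 0.022, 1.556, -0.012, 1.109, -0.083], 'joint_vel': [-0.001, 0.003, 0.001, -0.001, 0.001, 0.0, -0.0], 'joint_torque': [-0.0, -59.644, 1.608, -28.12, 0.012, 0.009, -0.0], 'eef_pos': [0.191, 0.647, 0.244], 'tool_rot': [-0.0, 0.143, 0.99, -0.001], 'contact_force': [0.196, 0.198, 0.37], 'torque': [0.008, -0.015, -0.006], 'grasp_force': 0.0, 'gripper_width': 1.004}
top [[456.531081101002, 0.0, 285.6272770553042], [0.0, 456.531081101002, 211.05802981461477], [0.0, 0.0, 1.0]] [[-0.0214, 0.9927, -0.1189, 0.4055], [-0.9998, -0.0209, 0.0054, -0.1919], [0.0028, 0.119, 0.9929, 0.992], [0.0, 0.0, 0.0, 1.0]] dict_keys(['color', 'mtx', 'world_from_camera'])
scene [[433.22070297255704, 0.0, 280.41453895060977], [0.0, 433.22070297255704, 214.1665953237752], [0.0, 0.0, 1.0]] [[0.5315, 0.4104, -0.741, -0.1046], [-0.847, 0.2666, -0.4599, -0.6163], [0.0088, 0.8721, 0.4893, 0.4864], [0.0, 0.0, 0.0, 1.0]] dict_keys(['color', 'mtx', 'world_from_camera'])
[[348.5342934642845, 0.0, 281.02810576490697], [0.0, 348.5342934642845, 209.86387693230384], [0.0, 0.0, 1.0]] [[-0.0011935122006592278, 0.9661214228142383, 0.25808520280716474, 0.06613941531885711], [0.9999992852758259, 0.0011348721287753954, 0.00037618224836750335, 0.00010807909835064411], [7.05440255150956e-05, 0.258085467325535, -0.9661220867876359, -0.12762793505794698], [0.0, 0.0, 0.0, 1.0]]
```

View pics/top0.png

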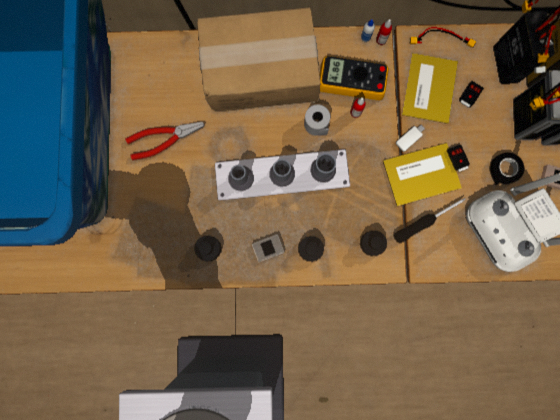

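View pics/scene0.png

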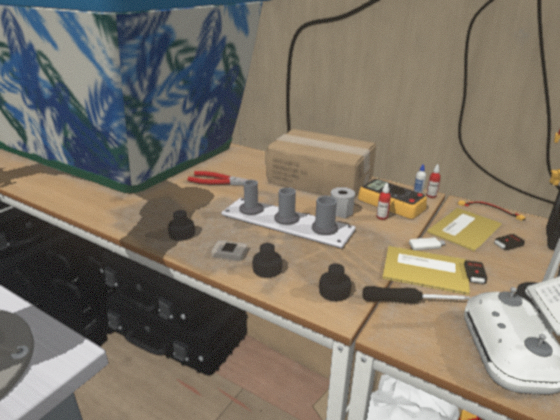

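```bash
cat > h.py <<'E'
import numpy as np, cv2
from station import bot
from scipy.spatial.transform import Rotation as R
def T_wc(name,cam,o=None):
    if name!="wrist": return cam["world_from_camera"]
    T=np.eye(4);w,x,y,z=o["tool_rot"];T[:3,:3]=R.from_quat([x,y,z,w]).as_matrix();T[:3,3]=o["eef_pos"]
    return T@cam["hand_eye"]
def pt(M,T,u,v,z):
    d=T[:3,:3]@np.array([(u-M[0,2])/M[0,0],-(v-M[1,2])/M[1,1],-1.])
    return T[:3,3]+d*(z-T[2,3])/d[2]
def proj(M,T,p):
    c=np.linalg.inv(T)@np.append(p,1);return np.array([M[0,2]+M[0,0]*c[0]/-c[2],M[1,2]+M[1,1]*c[1]/c[2]])
E
python3 - <<'E'
from h import *
print(bot.finger_overhang)
r=bot.read_camera("top");M,T=r["mtx"],T_wc("top",r)
for n,u,v,z in [("tL",238,172,.08),("tM",281,167,.08),("tR",324,159,.08),("cL",208,246,.052),("box",268,248,.015),("cM",312,246,.052),("cR",375,240,.052),("plateTL",216,162,0),("plateBR",349,186,0),("tub",108,150,0),("tubnear",40,245,.3),("tubr",108,30,.3)]:
    p=pt(M,T,u,v,z);print(n,p.round(3),np.hypot(*p[:2]).round(3))
c=cv2.resize(r["color"][135:265,190:400],None,fx=3.8,fy=3.8,interpolation=cv2.INTER_CUBIC)
cv2.imwrite("pics/crop1.png",cv2.convertScaleAbs(c[:,:,::-1],alpha=1.8))
E
```

```text
0.014
tL [ 0.597 -0.102  0.08 ] 0.605
tM [ 0.605 -0.189  0.08 ] 0.634
tR [ 0.62  -0.277  0.08 ] 0.679
cL [ 0.449 -0.036  0.052] 0.451
box [ 0.444 -0.158  0.015] 0.471
cM [ 0.445 -0.25   0.052] 0.51
cR [ 0.454 -0.38   0.052] 0.592
plateTL [ 0.637 -0.045  0.   ] 0.639
plateBR [ 0.577 -0.338  0.   ] 0.669
tub [0.669 0.194 0.   ] 0.697
tubnear [0.445 0.177 0.3  ] 0.478
tubr [0.786 0.082 0.3  ] 0.791
```

View pics/crop1.png

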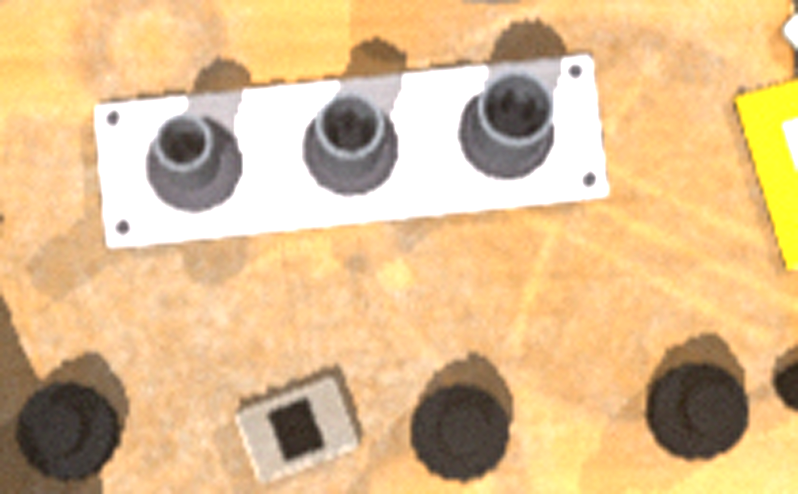

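```bash
python3 - <<'E'
from h import *
a=cv2.imread("pics/top0.png")[0:260,0:150];b=cv2.imread("pics/scene0.png")[0:220,0:270]
a=cv2.resize(a,(346,600),interpolation=cv2.INTER_CUBIC);b=cv2.resize(b,(450,367));c=np.zeros((600,800,3),np.uint8);c[:,:346]=a;c[:367,348:798]=b
cv2.imwrite("pics/tub.png",cv2.convertScaleAbs(c,alpha=1.8))
E
```

```text
(no output)
```

View pics/tub.png

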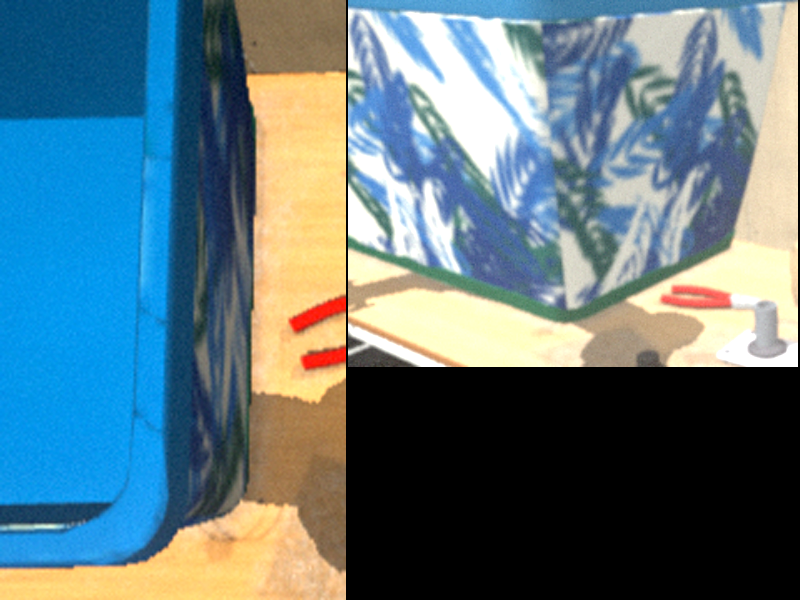

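```bash
python3 - <<'E'
from h import *
t=bot.read_camera("top");s=bot.read_camera("scene")
print("bottom corner",pt(s["mtx"],s["world_from_camera"],132,192,0).round(3),pt(t["mtx"],t["world_from_camera"],105,217,0).round(3))
for z in (.2,.25,.3,.35,.4,.45): print(z,pt(s["mtx"],s["world_from_camera"],118,12,z).round(3),pt(t["mtx"],t["world_from_camera"],74,232,z).round(3),pt(t["mtx"],t["world_from_camera"],82,200,z).round(3),pt(t["mtx"],t["world_from_camera"],30,245,z).round(3))
E
```

```text
bottom corner [0.525 0.213 0.   ] [0.52  0.197 0.   ]
0.2 [2.347 2.399 0.2  ] [0.472 0.172 0.2  ] [0.527 0.16  0.2  ] [0.451 0.247 0.2  ]
0.25 [1.919 1.873 0.25 ] [0.467 0.149 0.25 ] [0.52  0.138 0.25 ] [0.448 0.219 0.25 ]
0.3 [1.491 1.346 0.3  ] [0.463 0.126 0.3  ] [0.512 0.115 0.3  ] [0.445 0.192 0.3  ]
0.35 [1.063 0.82  0.35 ] [0.459 0.103 0.35 ] [0.504 0.093 0.35 ] [0.442 0.164 0.35 ]
0.4 [0.635 0.293 0.4  ] [0.455 0.08  0.4  ] [0.497 0.071 0.4  ] [0.439 0.136 0.4  ]
0.45 [ 0.207 -0.233  0.45 ] [0.451 0.057 0.45 ] [0.489 0.049 0.45 ] [0.436 0.108 0.45 ]
```

```bash
python3 -m inch '[[0,0,0,-8.2],[0,0,0,-8.2],[0.012,-0.045,0.03,0],[0.012,-0.045,0.03,0],[0.012,-0.045,0.03,0],[0.012,-0.045,0.03,0],[0.012,-0.045,0.02,0],[0.006,-0.022,0,0]]' 0.05 40; python3 -c "
from h import *
o=bot.get_obs();print(o['q'],o['eef_pos'],o['tool_rot'],np.hypot(*o['eef_pos'][:2]))"
```

```text
t: 1.1
eef_pos: [0.129, 0.4123, 0.1147]
tool_rot: [-0.001, 0.001, 1.0, -0.004]
contact_force: [0.8, 0.4, -0.8]
gripper_width: 0.584
grasp_force: 0.0
[-1.34739898  0.2811704  -0.07429858  2.22231577  0.03406466  0.64699028
  0.12307117] [0.12897178 0.41229749 0.11468689] [-6.25685163e-04  7.94599634e-04  9.99991947e-01 -3.88376580e-03] 0.4319987717917402
```

```bash
python3 -m inch '[[-0.04,-0.021,0,0],[-0.04,-0.021,0,0],[-0.035,-0.025,0,0],[-0.035,-0.025,0,0],[-0.027,-0.027,0,0],[-0.027,-0.027,0,0],[-0.02,-0.032,0,0],[-0.02,-0.032,0,0],[0,0,0,0]]'; python3 -c "
from h import *
o=bot.get_obs();print(o['q'],np.hypot(*o['eef_pos'][:2]))"
```

```text
t: 2.0
eef_pos: [0.376, 0.2037, 0.1174]
tool_rot: [0.0, 0.005, 1.0, -0.001]
contact_force: [-0.2, 0.3, -0.5]
gripper_width: 0.587
grasp_force: 0.0
[-0.71316137  0.26390338  0.07932012  2.24355176 -0.03202874  0.63533556
  0.9504044 ] 0.42763960683672847
```

```bash
python3 -m inch '[[-0.01,-0.027,0,0],[-0.01,-0.027,0,0],[-0.007,-0.025,0,0],[-0.007,-0.025,0,0],[0,0,0,0]]'
```

```text
t: 2.5
eef_pos: [0.408, 0.1016, 0.1174]
tool_rot: [0.0, 0.003, 1.0, -0.0]
contact_force: [-0.4, -0.2, -0.4]
gripper_width: 0.589
grasp_force: 0.0
```

```bash
python3 -m inch '[[-0.0095,-0.034,-0.005,0],[-0.0095,-0.034,-0.005,0],[-0.0095,-0.034,-0.005,0],[-0.0095,-0.034,-0.005,0],[0,0,0,0],[0,0,0,0]]'; python3 - <<'E'
from h import *
o=bot.get_obs();r=bot.read_camera("wrist");T=T_wc("wrist",r,o)
print(o["eef_pos"],[proj(r["mtx"],T,np.array(p)).round(0) for p in [(.446,-.034,.052),(o["eef_pos"])]])
cv2.imwrite("pics/w1.png",cv2.convertScaleAbs(r["color"][:,:,::-1],alpha=1.8))
E
```

```text
t: 3.1
eef_pos: [0.4456, -0.0314, 0.1373]
tool_rot: [0.0, 0.001, 1.0, 0.0]
contact_force: [-0.5, 0.4, -0.7]
gripper_width: 0.585
grasp_force: 0.0
[ 0.44560021 -0.03141705  0.13734327] [array([276., 224.]), array([280., 287.])]
```

View pics/w1.png

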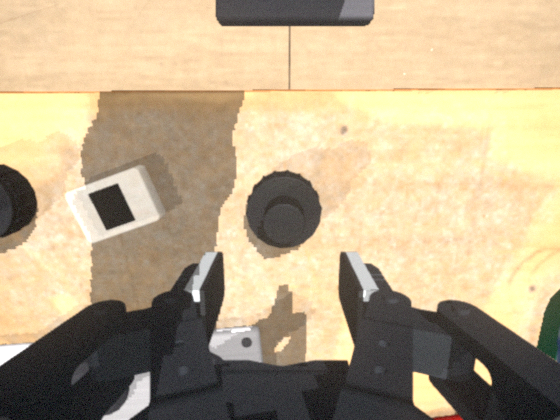

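```bash
cat >> h.py <<'E'
def look(name,guess,z,rad,thr=None,save=None):
    """refine circle (radius rad, centre height z) near guess xy: render the world patch rectified at height z, Hough circles"""
    o=bot.get_obs();r=bot.read_camera(name);M=r["mtx"];T=T_wc(name,r,o)
    s=0.0004;n=100
    g=np.array(guess)
    P=np.array([proj(M,T,np.array([g[0]+a*s*n,g[1]+b*s*n,z])) for a,b in [(-1,-1),(1,-1),(1,1),(-1,1)]],np.float32)
    H=cv2.getPerspectiveTransform(P,np.array([[0,0],[2*n,0],[2*n,2*n],[0,2*n]],np.float32))
    w=cv2.warpPerspective(r["color"],H,(2*n+1,2*n+1),flags=cv2.INTER_CUBIC)
    gr=cv2.createCLAHE(4,(2,2)).apply(cv2.cvtColor(w,cv2.COLOR_RGB2GRAY))
    gr=cv2.GaussianBlur(gr,(0,0),1.5)
    c=cv2.HoughCircles(gr,cv2.HOUGH_GRADIENT_ALT,1,3,param1=80,param2=0.5,minRadius=int(rad/s*.85),maxRadius=int(rad/s*1.15))
    out=[] if c is None else [(g+(q[:2]-n)*s).round(4).tolist()+[round(float(q[2]*s),4)] for q in c[0]]
    if save:
        v=cv2.cvtColor(gr,cv2.COLOR_GRAY2BGR);v=cv2.resize(v,None,fx=2,fy=2)
        if c is not None:
            for q in c[0]: cv2.circle(v,tuple(int(2*k) for k in q[:2]),int(2*q[2]),(0,0,255),1)
        cv2.imwrite(save,v)
    return out
E
python3 - <<'E'
from h import *
o=bot.get_obs();r=bot.read_camera("wrist");T=T_wc("wrist",r,o)
p=pt(r["mtx"],T,283,214,.052);print(p, pt(r["mtx"],T,284,209,.026), o["eef_pos"])
print(look("wrist",p[:2],.052,.014,save="pics/k1.png"));print(look("wrist",p[:2],.026,.027))
E
```

```text
[ 0.43871902 -0.02903582  0.052     ] [ 0.44231054 -0.02817657  0.026     ] [ 0.44525687 -0.03064025  0.13714685]
[[0.4463, -0.0294, 0.0136], [0.4495, -0.0302, 0.0139], [0.4455, -0.0334, 0.0141], [0.4483, -0.0254, 0.0138], [0.4399, -0.031, 0.0135]]
[[0.4447, -0.0298, 0.0273], [0.4491, -0.017, 0.0268], [0.4383, -0.0298, 0.0239]]
```

```bash
cat >> h.py <<'E'
A=np.linspace(0,2*np.pi,72,endpoint=False)
def ring(M,T,x,y,z,r):
    P=np.c_[x+r*np.cos(A),y+r*np.sin(A),np.full(72,z),np.ones(72)]@np.linalg.inv(T).T
    return np.c_[M[0,2]-M[0,0]*P[:,0]/P[:,2],M[1,2]+M[1,1]*P[:,1]/P[:,2]].astype(np.float32)
def grid(f,g,w):
    g=np.array(g,float)
    for w,st in ((w,w/6),(.003,.001),(.001,.00025)):
        c=[(f(g[0]+a,g[1]+b),a,b) for a in np.arange(-w,w+1e-9,st) for b in np.arange(-w,w+1e-9,st)]
        m=max(c);g=g+m[1:]
    return g.round(4),round(m[0],3)
def cap_fit(name,g,z0=0.,thr=45,w=.012):
    """cap standing with skirt edge at z0: silhouette IoU"""
    o=bot.get_obs();r=bot.read_camera(name);M=r["mtx"];T=T_wc(name,r,o)
    m=(r["color"].max(2)<thr).astype(np.uint8)
    roi=np.zeros_like(m);cv2.fillConvexPoly(roi,cv2.convexHull(ring(M,T,g[0],g[1],z0+.02,.045)).astype(int),1);m&=roi
    def f(x,y):
        k=np.zeros_like(m)
        for a,b,q in ((0,.026,.027),(.026,.052,.014)):
            h=cv2.convexHull(np.r_[ring(M,T,x,y,z0+a,q),ring(M,T,x,y,z0+b,q)])
            cv2.fillConvexPoly(k,np.round(h*16).astype(np.int32),1,shift=4)
        return (k&m).sum()/(k|m).sum()
    return grid(f,g,w)
def rim_fit(name,g,d,z=.08,w=.012):
    o=bot.get_obs();r=bot.read_camera(name);M=r["mtx"];T=T_wc(name,r,o)
    gr=cv2.GaussianBlur(cv2.cvtColor(r["color"],cv2.COLOR_RGB2GRAY),(0,0),1).astype(np.float32)
    def s(x,y,q):
        p=ring(M,T,x,y,z,q);return cv2.remap(gr,p[:,:1],p[:,1:],cv2.INTER_LINEAR)
    f=lambda x,y:float(np.mean(np.clip(s(x,y,d/2-.0015)-s(x,y,d/2-.0045),-10,40))+np.mean(np.clip(np.abs(s(x,y,d/2-.001)-s(x,y,d/2+.001)),0,30)))
    return grid(f,g,w)
E
python3 - <<'E'
from h import *
for t in (30,40,50): print(cap_fit("wrist",(.444,-.03),thr=t))
for g in ((.446,-.034),(.441,-.248),(.451,-.386)): print(cap_fit("top",g,thr=40), cap_fit("scene",g,thr=40))
for g in ((.596,-.103),(.603,-.19),(.613,-.28)): print([rim_fit("top",g,d,w=.008) for d in (.032,.037,.042)])
E
```

```text
(array([ 0.46 , -0.014]), np.float64(0.0))
(array([ 0.4458, -0.0292]), np.float64(0.128))
(array([ 0.4458, -0.0295]), np.float64(0.88))
(array([ 0.4482, -0.018 ]), np.float64(0.503)) (array([ 0.462, -0.018]), np.float64(0.0))
(array([ 0.445, -0.242]), np.float64(0.152)) (array([ 0.457, -0.232]), np.float64(0.0))
(array([ 0.453, -0.386]), np.float64(0.192)) (array([ 0.467, -0.37 ]), np.float64(0.0))
[(array([ 0.5984, -0.1008]), 27.11), (array([ 0.5973, -0.1057]), 21.246), (array([ 0.5941, -0.1083]), 21.862)]
[(array([ 0.6075, -0.1902]), 32.774), (array([ 0.6054, -0.1902]), 30.756), (array([ 0.6022, -0.1962]), 27.583)]
[(array([ 0.6122, -0.2848]), 31.326), (array([ 0.613 , -0.2811]), 43.458), (array([ 0.6122, -0.2805]), 40.785)]
```

```bash
python3 - <<'E'
from h import *
for t in (50,60,70): print(cap_fit("wrist",(.4455,-.03),thr=t), bot.get_obs()["eef_pos"])
E
python3 -m inch '[[-0.0005,0.001,0.03,0],[0,0,0.03,0],[0,0,0.025,0],[0,0,0.009,0],[0,0,0,0],[0,0,0,0]]'
```

```text
(array([ 0.4452, -0.0292]), np.float64(0.88)) [ 0.44534367 -0.0320051   0.13725649]
(array([ 0.4452, -0.0292]), np.float64(0.919)) [ 0.44534462 -0.03201796  0.13724383]
(array([ 0.4452, -0.0292]), np.float64(0.932)) [ 0.44532722 -0.03198888  0.13724292]
t: 4.95
eef_pos: [0.4464, -0.0311, 0.0439]
tool_rot: [0.0, 0.001, 1.0, 0.0]
contact_force: [0.2, 1.3, 1.4]
gripper_width: 0.585
grasp_force: 0.0
```

```bash
python3 -m inch '[[0,0,0,0],[0,0,0,0],[0,0,0,0],[0,0,0,0],[0,0,0,0],[0,0,0,0]]' 0.0 50; python3 -m inch '[[0,0,-0.02,0],[0,0,-0.04,0],[0,0,-0.04,0],[0,0,0,0],[0,0,0,0]]'
```

```text
t: 5.55
eef_pos: [0.4467, -0.031, 0.0446]
tool_rot: [0.001, 0.001, 1.0, 0.0]
contact_force: [-1.2, 0.4, 7.4]
gripper_width: 0.308
grasp_force: 48.7
t: 6.05
eef_pos: [0.4466, -0.0308, 0.1446]
tool_rot: [0.002, 0.001, 1.0, 0.0]
contact_force: [-1.0, 0.5, -0.9]
gripper_width: 0.308
grasp_force: 49.6
```

```bash
python3 -m inch '[[-0.0347,-0.0265,-0.007,0],[-0.0347,-0.0265,-0.007,0],[-0.0347,-0.0265,-0.007,0],[-0.0347,-0.0265,-0.007,0],[-0.0347,-0.0265,-0.007,0],[-0.0347,-0.0265,-0.007,0],[0,0,0,0],[0,0,0,0],[0,0,0,0]]'; python3 - <<'E'
from h import *
r=bot.read_camera("wrist")
cv2.imwrite("pics/w2.png",cv2.convertScaleAbs(r["color"][:,:,::-1],alpha=1.8))
for g,d in (((.597,-.101),.032),((.605,-.19),.037),((.613,-.281),.042)):
    for k in range(2): print(rim_fit("wrist",g,d),bot.get_obs()["eef_pos"].round(4))
E
```

```text
t: 6.95
eef_pos: [0.6524, -0.1893, 0.1835]
tool_rot: [-0.002, 0.001, 1.0, 0.001]
contact_force: [-0.4, 0.5, -1.2]
gripper_width: 0.309
grasp_force: 49.6
(array([ 0.5972, -0.1018]), 54.343) [ 0.6527 -0.189   0.1844]
(array([ 0.5972, -0.1018]), 54.049) [ 0.6529 -0.1891  0.1848]
(array([ 0.6042, -0.192 ]), 57.564) [ 0.6532 -0.1894  0.185 ]
(array([ 0.6042, -0.192 ]), 57.517) [ 0.6534 -0.1895  0.1852]
(array([ 0.6115, -0.2802]), 63.695) [ 0.6535 -0.1897  0.1854]
(array([ 0.6112, -0.2802]), 63.633) [ 0.6536 -0.1899  0.1855]
```

View pics/w2.png

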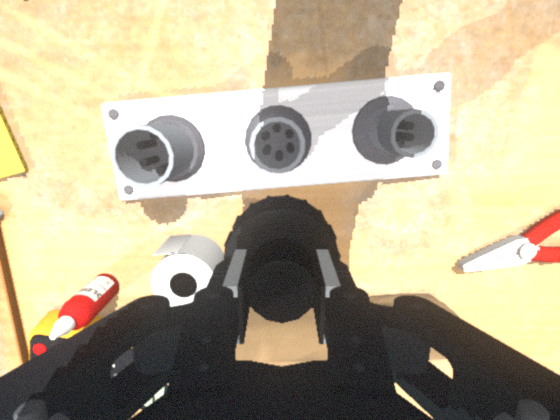

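```bash
python3 - <<'E'
from h import *
o=bot.get_obs();r=bot.read_camera("wrist");T=T_wc("wrist",r,o);e=o["eef_pos"];print(e)
g=cv2.cvtColor(r["color"],cv2.COLOR_RGB2GRAY).astype(int)
print(g[185:210,280].tolist());print(g[228,212:236].tolist(),g[228,325:350].tolist())
for dx in (-.002,-.001,0,.001,.002):
    A1=ring(r["mtx"],T,e[0]+dx,e[1],e[2]-.0446,.027);A2=ring(r["mtx"],T,e[0]+dx,e[1],e[2]-.0186,.027)
    print(dx,[(a[:,1].min().round(1),a[:,0].min().round(1),a[:,0].max().round(1)) for a in (A1,A2)])
E
```

```text
[ 0.6536017  -0.18992561  0.185451  ]
[115, 104, 100, 102, 100, 102, 101, 101, 104, 99, 81, 51, 36, 37, 31, 31, 31, 32, 33, 30, 33, 33, 31, 34, 38]
[148, 144, 146, 147, 147, 147, 148, 147, 147, 147, 146, 145, 146, 147, 147, 149, 149, 148, 147, 131, 92, 56, 40, 40] [32, 32, 25, 26, 29, 29, 43, 68, 92, 100, 99, 101, 102, 100, 103, 104, 104, 102, 101, 100, 102, 104, 99, 101, 100]
-0.002 [(np.float32(192.8), np.float32(229.0), np.float32(331.9)), (np.float32(205.4), np.float32(220.7), np.float32(340.0))]
-0.001 [(np.float32(194.7), np.float32(229.1), np.float32(331.8)), (np.float32(207.6), np.float32(220.8), np.float32(339.9))]
0 [(np.float32(196.6), np.float32(229.1), np.float32(331.7)), (np.float32(209.9), np.float32(220.9), np.float32(339.8))]
0.001 [(np.float32(198.5), np.float32(229.2), np.float32(331.7)), (np.float32(212.1), np.float32(221.0), np.float32(339.7))]
0.002 [(np.float32(200.5), np.float32(229.3), np.float32(331.6)), (np.float32(214.3), np.float32(221.1), np.float32(339.6))]
```

```bash
python3 -m inch '[[0.025,-0.001,0,0],[0.024,-0.001,0.01,0],[0,0,0.03,0],[0,0,0,0],[0,0,0,0],[0,0,0,0]]';python3 - <<'E'
from h import *
o=bot.get_obs();r=bot.read_camera("wrist");e=o["eef_pos"];print(e,(np.array([.6048,-.1922])-e[:2]).round(4))
E
```

```text
t: 7.95
eef_pos: [0.6061, -0.1923, 0.1466]
tool_rot: [0.001, 0.001, 1.0, -0.0]
contact_force: [-0.4, -0.1, -0.4]
gripper_width: 0.304
grasp_force: 49.6
[ 0.60610464 -0.19228327  0.14655825] [-0.0013  0.0001]
```

```bash
python3 -m inch '[[0.001,0,0.01,0],[0,0,0.007,0],[0,0,0.003,0],[0,0,0.003,0],[0,0,0,0],[0,0,0,0]]'
```

```text
t: 8.6
eef_pos: [0.6039, -0.1921, 0.1221]
tool_rot: [-0.0, 0.001, 1.0, 0.0]
contact_force: [0.8, 0.3, 0.2]
gripper_width: 0.304
grasp_force: 49.6
```

```bash
python3 -m inch '[[-0.0005,0,0.002,0],[0,0,0.002,0],[0,0,0.001,0],[0,0,0,0],[0,0,0,0]]'
```

```text
t: 9.1
eef_pos: [0.6042, -0.1923, 0.1172]
tool_rot: [-0.0, 0.001, 1.0, -0.0]
contact_force: [0.2, -0.4, -1.3]
gripper_width: 0.306
grasp_force: 49.6
```

```bash
python3 -m inch '[[0,0,0.004,0],[0,0,0.004,0],[0,0,0.003,0],[0,0,0.002,0],[0,0,0,0],[0,0,0,0]]'
```

```text
t: 9.7
eef_pos: [0.6041, -0.1922, 0.1047]
tool_rot: [-0.0, 0.001, 1.0, 0.0]
contact_force: [-2.2, 0.5, 4.5]
gripper_width: 0.309
grasp_force: 50.2
```

```bash
python3 -m inch '[[0,0,0.001,0],[0,0,0.001,0],[0,0,0,0]]'; python3 -m inch '[[0,0,-0.002,0],[0,0,0,0],[0,0,0,0],[0,0,-0.03,0],[0,0,-0.03,0],[0.041,-0.014,0,0],[0.041,-0.014,0,0],[0.041,-0.014,0.01,0],[0.041,-0.014,0.02,0],[0,0,0,0],[0,0,0,0],[0,0,0,0]]' 0.05; python3 - <<'E'
from h import *
for t in (50,60,70): print(cap_fit("wrist",(.441,-.248),thr=t), bot.get_obs()["eef_pos"])
E
```

```text
t: 10.0
eef_pos: [0.6041, -0.1922, 0.1045]
tool_rot: [-0.0, 0.001, 1.0, 0.0]
contact_force: [-7.9, 2.6, 19.7]
gripper_width: 0.306
grasp_force: 51.8
t: 11.2
eef_pos: [0.4417, -0.2478, 0.1346]
tool_rot: [0.001, 0.0, 1.0, -0.0]
contact_force: [0.6, -0.8, 0.1]
gripper_width: 0.586
grasp_force: 0.0
(array([ 0.4408, -0.249 ]), np.float64(0.704)) [ 0.44199466 -0.24768715  0.13465669]
(array([ 0.4408, -0.2495]), np.float64(0.909)) [ 0.44196463 -0.2476175   0.13461961]
(array([ 0.44  , -0.2495]), np.float64(0.925)) [ 0.44171181 -0.24761005  0.13453041]
```

```bash
python3 -m inch '[[0.001,-0.0027,0.03,0],[0,0,0.03,0],[0,0,0.025,0],[0,0,0.0055,0],[0,0,0,0],[0,0,0,0]]'; python3 -m inch '[[0,0,0,0],[0,0,0,0],[0,0,0,0],[0,0,0,0],[0,0,0,0],[0,0,0,0]]' 0.0 50; python3 -m inch '[[0,0,-0.02,0],[0,0,-0.04,0],[0,0,-0.04,0],[0,0,0,0],[0,0,0,0]]'
```

```text
t: 11.95
eef_pos: [0.4402, -0.251, 0.0447]
tool_rot: [0.001, 0.001, 1.0, -0.0]
contact_force: [0.1, 0.9, 0.2]
gripper_width: 0.588
grasp_force: 0.0
t: 12.55
eef_pos: [0.4401, -0.251, 0.0452]
tool_rot: [0.001, 0.001, 1.0, -0.0]
contact_force: [-1.2, 0.7, 7.7]
gripper_width: 0.307
grasp_force: 48.9
t: 13.05
eef_pos: [0.4399, -0.2508, 0.145]
tool_rot: [0.002, 0.001, 1.0, -0.0]
contact_force: [-0.3, 1.1, -0.6]
gripper_width: 0.305
grasp_force: 49.5
```

```bash
cat > inhand.py <<'E'
from h import *
import sys
g=eval(sys.argv[1]);d=float(sys.argv[2]);h=float(sys.argv[3])
rf=[rim_fit("wrist",g,d)[0] for _ in range(2)]
o=bot.get_obs();r=bot.read_camera("wrist");T=T_wc("wrist",r,o);e=o["eef_pos"];M=r["mtx"]
im=r["color"].max(2).astype(int)
c=282;u=175+int(np.argmax(im[175:230,c]<70))   # top edge of held cap
row=228;L=200+int(np.argmax(im[row,200:270]<70));Rr=360-int(np.argmax(im[row,360:290:-1]<70))
best=min((abs(ring(M,T,e[0]+dx,e[1],e[2]-h,.027)[:,1].min()-u+.5),dx) for dx in np.arange(-.006,.006,.0002))[1]
dy=((L+Rr)/2-proj(M,T,e-[0,0,h])[0])/(M[0,0]/(T[2,3]-e[2]+h))
m=np.mean(rf,0);t=m-[best,dy];print("rim",rf,"eef",e.round(4),"edge",u,L,Rr,"off",round(best,4),round(dy,4),"target",t.round(4),"delta tool xy",-(t-e[:2])[0].round(4),(t-e[:2])[1].round(4))
E
python3 -m inch '[[-0.0442,-0.006,-0.008,0],[-0.0442,-0.006,-0.008,0],[-0.0442,-0.006,-0.008,0],[-0.0442,-0.006,-0.008,0],[-0.0442,-0.006,-0.008,0],[0,0,0,0],[0,0,0,0],[0,0,0,0],[0,0,0,0],[0,0,0,0]]'; python3 inhand.py '(.6113,-.281)' .042 .0452
```

```text
t: 14.05
eef_pos: [0.6591, -0.2812, 0.1837]
tool_rot: [-0.0, 0.001, 1.0, 0.0]
contact_force: [0.5, -0.3, -1.1]
gripper_width: 0.305
grasp_force: 49.5
rim [array([ 0.6115, -0.2812]), array([ 0.6115, -0.2812])] eef [ 0.6596 -0.2811  0.184 ] edge 197 232 330 off -0.0 0.0003 target [ 0.6115 -0.2815] delta tool xy 0.0481 -0.0004
```

```bash
python3 -m inch '[[0.024,-0.0005,0.01,0],[0.0235,0,0.015,0],[0,0,0.02,0],[0,0,0.008,0],[0,0,0,0],[0,0,0,0],[0,0,0,0]]'; python3 -m inch '[[0,0,0.003,0],[0,0,0.003,0],[0,0,0.003,0],[0,0,0.002,0],[0,0,0,0],[0,0,0,0]]'
```

```text
t: 14.9
eef_pos: [0.6137, -0.2816, 0.1318]
tool_rot: [0.001, 0.001, 1.0, -0.0]
contact_force: [1.1, -0.3, -1.7]
gripper_width: 0.305
grasp_force: 49.5
t: 15.5
eef_pos: [0.6125, -0.2814, 0.1195]
tool_rot: [-0.0, 0.001, 1.0, 0.0]
contact_force: [-0.9, 0.7, -0.5]
gripper_width: 0.304
grasp_force: 49.5
```

```bash
python3 -m inch '[[0.0005,0,0.003,0],[0,0,0.004,0],[0,0,0.004,0],[0,0,0.003,0],[0,0,0.001,0],[0,0,0.001,0],[0,0,0,0]]'
```

```text
t: 16.2
eef_pos: [0.612, -0.2814, 0.1052]
tool_rot: [-0.0, 0.001, 1.0, 0.0]
contact_force: [-5.1, 2.5, 11.8]
gripper_width: 0.304
grasp_force: 50.8
```

```bash
python3 -m inch '[[0,0,-0.001,0],[0,0,0,0],[0,0,0,0],[0,0,-0.03,0],[0,0,-0.03,0],[0.04,-0.026,0,0],[0.04,-0.026,0,0],[0.04,-0.026,0.01,0],[0.04,-0.026,0.02,0],[0,0,0,0],[0,0,0,0],[0,0,0,0]]' 0.05; python3 - <<'E'
from h import *
for t in (50,60,70): print(cap_fit("wrist",(.452,-.386),thr=t), bot.get_obs()["eef_pos"])
E
```

```text
t: 17.4
eef_pos: [0.4547, -0.3837, 0.1355]
tool_rot: [0.0, 0.0, 1.0, 0.0]
contact_force: [0.8, -0.2, 0.6]
gripper_width: 0.582
grasp_force: 0.0
(array([ 0.4495, -0.3832]), np.float64(0.888)) [ 0.45506389 -0.38348669  0.13563746]
(array([ 0.4488, -0.3833]), np.float64(0.909)) [ 0.45509753 -0.3833997   0.13565698]
(array([ 0.4492, -0.3838]), np.float64(0.924)) [ 0.45494201 -0.38344301  0.13563672]
```

```bash
python3 -m inch '[[0.0045,-0.0005,0.03,0],[0,0,0.03,0],[0,0,0.025,0],[0,0,0.006,0],[0,0,0,0],[0,0,0,0]]'; python3 -m inch '[[0,0,0,0],[0,0,0,0],[0,0,0,0],[0,0,0,0],[0,0,0,0],[0,0,0,0]]' 0.0 50; python3 -m inch '[[0,0,-0.02,0],[0,0,-0.04,0],[0,0,-0.05,0],[0,0,-0.03,0],[0,0,0,0]]'
```

```text
t: 18.15
eef_pos: [0.4499, -0.3852, 0.0455]
tool_rot: [0.001, 0.001, 1.0, -0.001]
contact_force: [-0.5, -1.0, 1.0]
gripper_width: 0.585
grasp_force: 0.0
t: 18.75
eef_pos: [0.4498, -0.3854, 0.0459]
tool_rot: [0.001, 0.001, 1.0, -0.001]
contact_force: [0.2, 1.4, 5.4]
gripper_width: 0.304
grasp_force: 49.3
t: 19.25
eef_pos: [0.4511, -0.387, 0.19]
tool_rot: [0.004, 0.001, 1.0, -0.003]
contact_force: [-0.1, -0.4, -0.1]
gripper_width: 0.305
grasp_force: 49.5
```

```bash
python3 -m inch '[[-0.0246,0.0356,0,0],[-0.0246,0.0356,0,0],[-0.0246,0.0356,0,0],[-0.0246,0.0356,0,0],[-0.0246,0.0356,0,0],[-0.0246,0.0356,0,0],[-0.0246,0.0356,0,0],[-0.0246,0.0356,0,0],[0,0,0,0],[0,0,0,0],[0,0,0,0],[0,0,0,0]]'; python3 inhand.py '(.5973,-.1016)' .032 .0459
```

```text
t: 20.45
eef_pos: [0.6452, -0.1023, 0.1843]
tool_rot: [-0.0, 0.002, 1.0, -0.0]
contact_force: [-0.5, -0.4, -0.5]
gripper_width: 0.306
grasp_force: 49.5
rim [array([ 0.5966, -0.1018]), array([ 0.5966, -0.1016])] eef [ 0.6455 -0.1018  0.1845] edge 196 233 330 off -0.0004 0.0005 target [ 0.597  -0.1022] delta tool xy 0.0485 -0.0004
```

```bash
python3 -m inch '[[0.0245,-0.0005,0.01,0],[0.0245,0,0.015,0],[0,0,0.02,0],[0,0,0.008,0],[0,0,0,0],[0,0,0,0],[0,0,0,0]]'; python3 -m inch '[[0,0,0.003,0],[0,0,0.003,0],[0,0,0.003,0],[0,0,0.002,0],[0,0,0,0],[0,0,0,0]]'
```

```text
t: 21.3
eef_pos: [0.5981, -0.101, 0.1324]
tool_rot: [0.001, 0.001, 1.0, -0.0]
contact_force: [0.3, 0.6, -0.2]
gripper_width: 0.304
grasp_force: 49.5
t: 21.9
eef_pos: [0.5969, -0.1011, 0.1202]
tool_rot: [-0.0, 0.001, 1.0, -0.0]
contact_force: [0.1, -0.8, -2.4]
gripper_width: 0.303
grasp_force: 49.5
```

```bash
python3 -m inch '[[0,-0.0005,0.003,0],[0,0,0.004,0],[0,0,0.004,0],[0,0,0.003,0],[0,0,0.001,0],[0,0,0.001,0],[0,0,0,0]]'
```

```text
t: 22.6
eef_pos: [0.597, -0.1013, 0.1059]
tool_rot: [-0.0, 0.001, 1.0, 0.0]
contact_force: [-6.1, 1.0, 14.2]
gripper_width: 0.305
grasp_force: 51.2
```

Home. Release, rise, back off and check.

```bash
python3 -m inch '[[0,0,-0.001,0],[0,0,0,0],[0,0,0,0],[0,0,-0.03,0],[0,0,-0.03,0],[0.04,-0.02,-0.02,0],[0.04,-0.02,-0.01,0],[0.04,-0.02,0,0],[0,0,0,0],[0,0,0,0]]' 0.05; python3 - <<'E'
from h import *
t=bot.read_camera("top")["color"];s=bot.read_camera("scene")["color"]
a=cv2.resize(t[130:270,180:400],None,fx=3,fy=3);b=cv2.resize(s[160:310,150:370],None,fx=3,fy=3)
c=np.zeros((600,800,3),np.uint8);k=cv2.resize(a,(400,255));c[:255,:400]=k;c[260:600,:500]=cv2.resize(b,(500,340))
cv2.imwrite("pics/end.png",cv2.convertScaleAbs(c[:,:,::-1],alpha=2))
E
```

```text
t: 23.6
eef_pos: [0.4764, -0.1615, 0.1956]
tool_rot: [0.0, 0.002, 1.0, 0.0]
contact_force: [-0.8, -0.3, -0.2]
gripper_width: 0.585
grasp_force: 0.0
```

View pics/end.png

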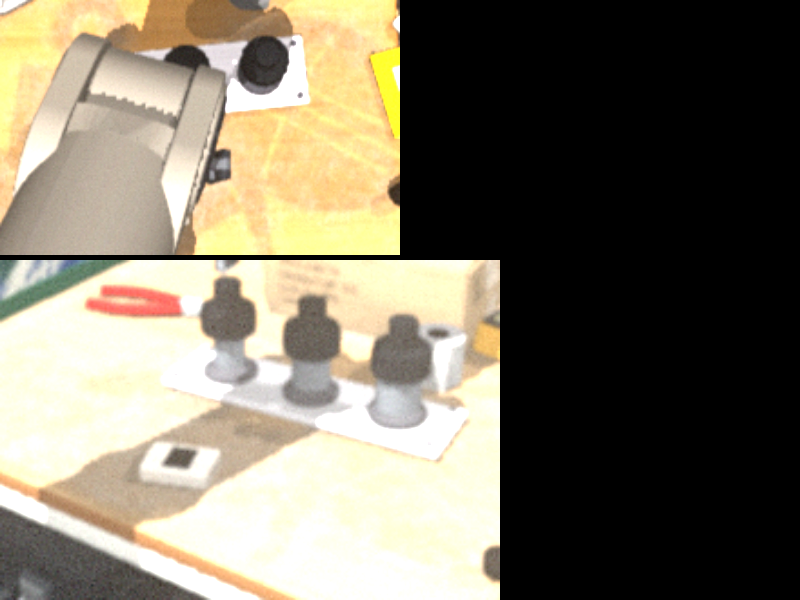

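The picture shows all three caps seated level on the tubes (lower view, at about (228,310), (312,330) and (402,350)). The card box is undisturbed at (180,463), and the arm is clear of everything.

```bash
python3 -c "
from station import bot
print(bot.hand_in())"
```

```text
the job is handed in; nothing more can be done
None
```

All three tubes are closed by their own caps, each pushed home and level. Every cap fitted the first tube I tried it on. The card box was not touched, and I handed the job in at about 24 s; it printed no verdict.

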